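# Release an armrest from the vacuum jig and hold it level above it

### The arm

A 6-joint arm with a two-finger parallel gripper is mounted at the origin on the work surface. World frame = base frame: x ahead of the robot, y to its left, z up, the work surface at z = 0. Lengths are in mm, angles in rad, forces in N, time in s.
With the tool pointing down it reaches from about 300 to 775 mm from the base axis. Payload 14.6 kg.
Tool frame: the origin (TCP) lies on the centre line of the jaws, within the pads' length; the fingertips stand 8 mm ahead of it and the grasp point (between the pads) lies 11 mm behind it; z points along the fingers, y is the line along which they close (so a half turn about z gives the same grasp; the last joint's range is limited). The gripper opens to 94 mm and grips with 3 to 60 N. Pads are 16 mm wide; open, the fingers measure 119 mm over their backs; the gripper's body (75 mm by 177 mm) begins 78 mm behind the grasp point.
Start: joints at [1.07, 0.3, 1.521, -0, 1.321, -0.067], TCP at [231.173, 499.047, 213.446] pointing down, gripper open.
Joint ranges: [-3.03, 3.03], [-0.79, 2.21], [0.23, 2.52], [-1.04, 4.18], [0, 3.07], [-2.55, 2.55]. Speed limits (rad/s): [2.22, 2.22, 2.57, 3.14, 3.14, 3.14].

### API

Orientations are given as [roll, pitch, yaw] about the fixed x, y, z axes, in that order (R = Rz(yaw) Ry(pitch) Rx(roll)).
In Python, from cell import manip gives the robot as it stands.
- The arm moves only by the tool jog_arm, never from a script. Its argument "rows" is one flat list of numbers, 7 for each row, row after row: the shift along the world's x, y, z in cm, then the turn, a rotation vector about the world's x, y, z in rad, then the closure, from 0 (fully open) to 1 (shut). In form: [dx, dy, dz, rx, ry, rz, fingers, dx, dy, dz, rx, ry, rz, fingers, ...]. A call has 1 to 20 rows; each row shifts and turns the commanded pose from where the row before left it; what a row does not reach is not made up. A row lasts 1/12 s, in which the tool goes at most 41.7 mm and 7.16 degrees, less where a joint would pass 70% of its speed; a pose out of reach is approached as far as the arm can. A call with a gripper value outside its range is refused whole. The fingers move at their own pace and stop on an object; "newtons" is the grip in N (left out, the last holds). Time passes only in rows, so rows that do not move let the fingers close. It gives the time, the measured TCP pose, the force, the opening and the grip force at its end, in the units of the state.
- manip.read_state(): the state, without advancing time (a new reading comes with each control period).
- manip.camera(name): name is "scene" or "top" or "wrist"; returns (picture, depth): 420x560x3 uint8, blue, green, red; 420x560 float32, mm along the optical axis (not along the pixel's ray), 0 where there is no reading.
- manip.camera_model(name): a dict with "K" (3x3 intrinsics, pixels), "k1" (the pictures are not rectified: a ray, as slopes to the right and down, at radius r is drawn at 1 + k1 r^2 times it, then the intrinsics apply), "R" (3x3) and "t" (3): a world point X has camera coordinates R X + t. Camera axes: x right, y down, z forward; pixel columns grow to the right and rows downward; lengths in mm; the calibration is good to about 2 mm. A picture is of the moment at which its call begins: read the wrist's pose just before it. camera_model takes no time and is no camera call; for the wrist camera it gives the pose at the moment of the call.
- manip.sign_off(): hands the job in; it is judged then, once.
The state is a dict: "clock": time; "joints": joint angles; "qd": joint speeds; "effort": joint torques, N m; "eef_pos": TCP position; "eef_rot": TCP orientation; "wrist_force": force on the tool from outside, world axes, zero at the start; "moment": the same for the moment, N m; "finger_gap": finger opening in mm; "finger_force": force on a finger pad.
Only numpy, scipy, OpenCV 4.12 (cv2) and the standard library are available. Lean on these libraries where they do the work, as an engineer would, in place of code of your own. Each camera call takes 0.05 s, during which the arm holds its last target. There are 200 camera calls.

### The job

Free the trimmed armrest from the vacuum jig: on the push-button station press the pump-stop key (the big mushroom head) fully down and let it up, then do the same with the vent key (the square one in the middle), keeping off the small round pump-start key. Then grip the armrest across its stem near its balance point, lift it off the jig without tipping it, and finish while still holding it in the air, level and steady, right above the jig and about 120 mm higher than it lay, so that the gasket can be wiped. Leave the other things on the bench where they are.

Things in the scene. Friction and masses are not known exactly. Their poses are not given: they have to be found in the camera images.
- armrest: chair armrest of bent pale beech, 340 mm long, 22 mm thick, 0.2 to 0.36 kg, arched (ends 23.5 mm lower than the crown), lying loose and level on the jig (no suction is simulated). Seen from above: a straight stem 44 mm wide, then a 64 mm paddle at one end. Origin: underside of the arch at mid-length, 93 mm above the bench at first. x along it to the paddle, y across, z up; level when z is vertical
- balance (a point): on the armrest: its balance point (centre of mass seen from above), 11 mm from mid-length towards the paddle, at half the wood's thickness (11 mm below the top face). The stem is 44 mm wide here with parallel sides, from the narrow end up to 60 mm past mid-length
- paddle_end (a point): on the armrest: the tip of its wide paddle end, at half thickness; as high as the narrow end when level
- narrow_end (a point): on the armrest: the tip of its narrow end, at half thickness
- jig: vacuum jig fixed to the bench, left or right of the station: brown plywood base 420 x 150 x 18 mm with an rubber-topped form bent like the armrest, crown 93 mm up, 272 mm long, 32 mm wide under the stem (48 under the paddle): the armrest overhangs it by 6 mm or more on each side and the space beside is free down to the base. Origin: centre of the base's underside; axes as the armrest's at first
- jig_pin (a point): top of one of five upright steel locating pins on the jig, 8 mm thick, this one at the armrest's narrow end. Two more stand beside the stem 120 mm from mid-length and two beside the paddle 130 mm from mid-length, all with 2 mm play, reaching 10 mm above the armrest's underside next to them
- station: three-hole push-button station, a grey box fixed on the bench, 210 x 80 mm, its flat top 62 mm above the bench, with three black keys in a row along its length, 60 mm from centre to centre. Origin: centre of its underside; x along the row from the mushroom head to the small round key, z up
- stop_key_top (a point): centre of the top of the pump-stop key: a mushroom head 40 mm in diameter standing 25 mm above the box (87 mm above the bench), at one end of the row (x = -60 mm in the station)
- stop_key (a joint): travel of the pump-stop key: 0 up, 0.006 m fully down (counts as pressed beyond 0.0045 m); sprung, 1.5 N starts it and 5 N takes it fully down, comes up by itself
- vent_key_top (a point): centre of the top of the vent key: a square key 26 x 26 mm standing 14 mm above the box (76 mm above the bench), in the middle of the row
- vent_key (a joint): travel of the vent key: 0 up, 0.006 m fully down (counts as pressed beyond 0.0045 m); sprung like the stop key
- start_key_top (a point): centre of the top of the pump-start key: a round key 26 mm in diameter standing 14 mm above the box, at the other end of the row (x = +60 mm in the station); not to be pressed
- start_key (a joint): travel of the pump-start key: 0 up, 0.006 m fully down; must stay up
- glue: bystander: white glue bottle with a red nozzle, 68 mm in diameter, 205 mm tall, standing; origin at the centre of its underside
- drill: bystander: blue cordless drill standing on its battery, about 205 mm long, 203 mm tall; origin at the centre of the battery's underside, x towards the bit
- carton: bystander: open white carton of dowels, 150 x 110 x 75 mm; origin at the centre of its underside
- sanding_block: bystander: cork sanding block 110 x 65 x 34 mm; origin at the centre of its underside
Things that resemble listed ones, but are neither listed nor needed, are in the scene too. Leave any yellow look-alike of the station alone.

How it is judged (in metres and radians):
On the way, in this order (a step that is already met when the one before it is completed fails the run):
1. the pump-stop key is pressed down (beyond 4.5 mm of its 6 mm) with the vent key up and the armrest still lying in the jig (value of joint stop_key above 0.0045 m and value of joint vent_key below 0.0015 m and distance of armrest from where it was at the start of the episode below 0.012 m), for 0.05 s.
2. then the vent key is pressed down (beyond 4.5 mm) with the stop key up again and the armrest still lying in the jig (value of joint vent_key above 0.0045 m and value of joint stop_key below 0.0015 m and distance of armrest from where it was at the start of the episode below 0.012 m), for 0.05 s.
3. then, both keys up, the armrest is lifted off the form in the fingers, clear of the pins (value of joint each of vent_key, stop_key below 0.0015 m and z of armrest in the frame of jig above 0.143 m and contact force between armrest and the fingers above 1 N and contact force between armrest and jig below 0.1 N), for 0.2 s.
At the end, for the whole second after the job is handed in: Held in the fingers within 50 mm of its balance point and touching nothing else, the armrest is 80 to 170 mm higher than it lay, its middle within 60 mm of above the jig's, level within 0.09 rad (5 degrees) and still (under 0.02 m/s and 0.15 rad/s); all keys are up (z of armrest in the frame of jig between 0.173 and 0.263 m and horizontal distance between armrest and jig below 0.06 m and angle between armrest's own z axis and vertical below 0.09 rad and linear speed of armrest below 0.02 m/s and angular speed of armrest below 0.15 rad/s and horizontal distance between the grasp point and balance below 0.05 m and contact force between armrest and the fingers above 1 N and contact force between armrest and jig below 0.1 N and contact force between armrest and station below 0.1 N and contact force between armrest and glue below 0.1 N and contact force between armrest and drill below 0.1 N and contact force between armrest and carton below 0.1 N and contact force between armrest and sanding_block below 0.1 N and value of joint each of stop_key, vent_key, start_key below 0.0015 m); the arm keeps its last pose, push and grip.
It fails at once if the pump-start key is pressed (beyond 2.5 mm) (value of joint start_key above 0.0025 m).
It fails at once if the armrest is tipped by more than 0.25 rad (14 degrees) (angle between armrest's own z axis and vertical above 0.25 rad).
It fails at once if the glue, drill, carton or sanding block is moved by more than 20 mm (distance of any of glue, drill, carton, sanding_block from where it was at the start of the episode above 0.02 m).
It also fails if it takes over 51 s, if anything falls off the work surface, if the arm or the gripper's body presses on something with over 40 N, if the wrist force passes 120 N, or if a joint passes its speed limit or range.

## Working session

There is one attempt and no reset: what is moved stays moved. The work goes in short steps, Python scripts to look and compute and a tool call to move; the robot and the scene stay as the last step left them, time stands still between calls to the robot, and variables do not carry over. Pictures are saved under pics/ and viewed, at most 10 in all, crops included, and the job is handed in when it is done.

Besides the shell and the picture viewer there is one more tool, called by a JSON object that holds its "api" and its "payload", one argument or row to a line. jog_arm: Moves the arm, as the interface text tells. Its arguments: {"type":"object","properties":{"rows":{"type":"array"},"newtons":{"type":"number"}},"required":["rows"]}

```bash
mkdir -p pics; cat > h.py <<'E'
import numpy as np, cv2
from cell import manip
def grab(n):
    m=manip.camera_model(n); p,d=manip.camera(n); return p,d,m
def und(m,uv):
    K=np.array(m["K"],float); uv=np.atleast_2d(np.array(uv,float))
    # r-based distortion: x_d = x(1+k1 r^2)
    return cv2.undistortPoints(uv.reshape(-1,1,2),K,np.array([m["k1"],0,0,0],float)).reshape(-1,2)
def onplane(m,uv,z):
    s=und(m,uv); R=np.array(m["R"]);t=np.array(m["t"]).ravel()
    c=-R.T@t; d=np.c_[s,np.ones(len(s))]@R
    return c+d*((z-c[2])/d[:,2])[:,None]
def cloud(m,d):
    h,w=d.shape; u,v=np.meshgrid(np.arange(w),np.arange(h))
    s=und(m,np.c_[u.ravel(),v.ravel()]); z=d.ravel()[:,None]
    P=(np.c_[s,np.ones(len(s))]*z-np.array(m["t"]).ravel())@np.array(m["R"])
    return P.reshape(h,w,3)
E
python3 - <<'E'
from h import *
for n in ("top","scene"):
    p,d,m=grab(n); cv2.imwrite(f"pics/{n}0.png",p); np.savez(f"{n}0.npz",p=p,d=d,**{k:np.array(v) for k,v in m.items()})
    print(n,-np.array(m["R"]).T@np.array(m["t"]).ravel())
print(manip.read_state())
E
```

```text
top [ 316.31263723   20.00369415 1495.65971107]
scene [1217.34576061 -401.47574263 1307.32789298]
{'clock': 0.1, 'joints': array([ 1.07040181e+00,  3.00419409e-01,  1.52150933e+00, -5.71992966e-06,
        1.32071595e+00, -6.66180807e-02]), 'qd': array([ 0.00138013, -0.00284546, -0.00020036, -0.00097809,  0.0008263 ,
        0.0002299 ]), 'effort': array([ 1.86628225e-03, -5.32637107e+01, -3.53289592e+01,  7.09380442e-02,
        2.34230363e-02, -4.07559980e-05]), 'eef_pos': array([231.06855882, 498.85508367, 212.94503704]), 'eef_rot': array([-3.14054259e+00, -6.45041961e-05,  2.70781760e+00]), 'wrist_force': array([0.85864377, 0.41955184, 0.19426803]), 'moment': array([-0.02523219, -0.02100151,  0.03025168]), 'finger_force': 0.0, 'finger_gap': 94.59386811819292}
```

View pics/top0.png

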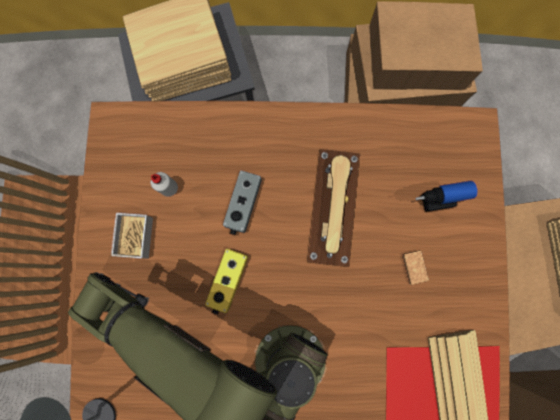

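View pics/scene0.png

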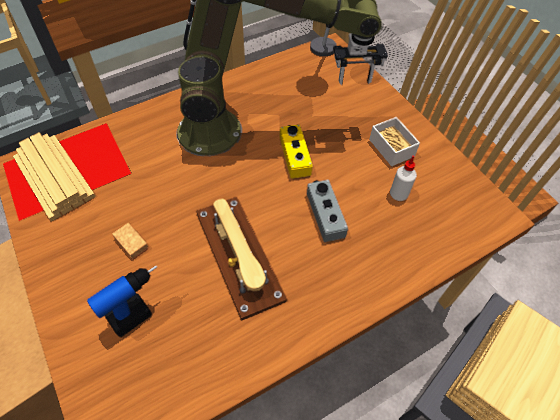

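The top view shows the grey station at about (242,202), with its keys near (236,216), (241,200) and (247,183). The yellow look-alike is at (227,281) and is to be left alone. The armrest is at about (337,205), paddle end up at (340,165). The scene view agrees, with the grey box at (326,210) and its biggest key at (321,187). The grey one is the station because the task calls it a grey box; I'll confirm that in a crop while measuring.

```bash
cat > meas.py <<'E'
from h import *
L=lambda n:dict(np.load(n+"0.npz"))
m=L("top"); p,d=m["p"],m["d"]; C=cloud(m,d); 
hsv=cv2.cvtColor(p,cv2.COLOR_BGR2HSV); Z=C[...,2]
v,u=np.mgrid[:420,:560]
roi=(u>215)&(u<270)&(v>165)&(v<242)
def rect(mask,z):
    uv=np.argwhere(mask)[:,::-1].astype(float); P=onplane(m,uv,z)[:,:2] 
    r=cv2.minAreaRect(P.astype(np.float32)); return r,len(P)
st=roi&(Z>52)&(Z<100); print("station",rect(st,62), "medZ",np.median(Z[st]))
dark=st&(hsv[...,2]<60)
n,lab,s,c=cv2.connectedComponentsWithStats(dark.astype(np.uint8))
for i in range(1,n):
    if s[i,4]>8:
        k=lab==i; z=np.percentile(Z[k],80); print("key",c[i],s[i],"Z",z,onplane(m,c[i],z)[0])
ar=(u>315)&(u<360)&(v>145)&(v<265)&(Z>70)&(hsv[...,1]<160)&(hsv[...,2]>110)
n,lab,s,c=cv2.connectedComponentsWithStats(ar.astype(np.uint8)); i=1+np.argmax(s[1:,4]); ar=lab==i
print("arm",s[i]); A=C[ar]; print("maxZ",np.percentile(A[:,2],[2,50,98]))
r=cv2.minAreaRect(A[:,:2].astype(np.float32)); print(r)
c0=A[:,:2].mean(0); w,V=np.linalg.eigh(np.cov((A[:,:2]-c0).T)); ax=V[:,1]*np.sign(V[0,1]); nn=np.array([-ax[1],ax[0]])
S=(A[:,:2]-c0)@ax; T=(A[:,:2]-c0)@nn; print("c",c0,"axis",ax,np.arctan2(ax[1],ax[0]),S.min(),S.max())
mid=c0+ax*(S.min()+S.max())/2; s0=(S.min()+S.max())/2
for a in range(-160,170,20):
    k=abs(S-s0-a)<8; print(a,k.sum(),T[k].min().round(1),T[k].max().round(1),np.median(A[k,2]).round(1))
print("mid",mid)
cr=p[140:320,200:370]; cv2.imwrite("pics/crop.png",cv2.resize(cr,None,fx=3.3,fy=3.3,interpolation=cv2.INTER_CUBIC))
E
python3 meas.py
```

```text
station (((554.6220703125, 179.3297882080078), (80.95150756835938, 204.66551208496094), 74.16718292236328), 1268) medZ 61.89363563190149
key [246.375      183.33333333] [244 181   6   6  24] Z 76.68523812792326 [613.90009235 163.12476783  76.68523813]
key [241.37837838 199.64864865] [238 197   8   7  37] Z 77.63478602771784 [555.61563126 178.56562862  77.63478603]
key [236.         215.60714286] [231 211  11  10  84] Z 87.71711287640483 [498.092616   194.10847351  87.71711288]
arm [ 323  156   29   99 1397]
maxZ [ 88.13443964 107.01135467 117.89231021]
((496.73419189453125, -123.67997741699219), (134.86929321289062, 441.13262939453125), 68.4671401977539)
c [ 549.48112337 -148.16120623] axis [ 0.99318646 -0.11653606] -0.1168014597072341 -251.1770587995915 165.8069056305621Traceback (most recent call last):
  File "meas.py", line 24, in <module>
    k=abs(S-s0-a)<8; print(a,k.sum(),T[k].min().round(1),T[k].max().round(1),np.median(A[k,2]).round(1))
                                     ~~~~~~~~^^
    return umr_minimum(a, axis, None, out, keepdims, initial, where)
ValueError: zero-size array to reduction operation minimum which has no identity
```

```bash
sed -i 's/(Z>70)&(hsv/(Z>78)\&(Z<122)\&(hsv/; s/print(a,k.sum(),T/k.sum() and print(a,k.sum(),T/' meas.py; python3 meas.py | sed -n '5,$p'
```

```text
arm [ 324  156   28   97 1384]
maxZ [ 88.98081998 107.01289715 117.55301595]
((546.7030639648438, -154.21246337890625), (77.61038208007812, 336.0885314941406), 86.19549560546875)
c [ 551.23646196 -148.91462243] axis [ 0.99474236 -0.10240919] -0.10258904202603639 -172.21282128206354 163.98871762521898
-160 55 -22.6 20.7 93.1
-140 63 -21.0 20.9 97.4
-120 72 -29.7 28.8 102.3
-100 68 -22.4 21.4 105.2
-80 65 -22.9 21.3 108.4
-60 62 -21.5 20.5 111.4
-40 61 -21.9 21.7 113.1
-20 61 -23.7 21.2 113.4
0 61 -21.4 21.0 113.7
20 62 -23.5 20.8 112.5
40 59 -21.3 21.1 111.9
60 63 -23.9 22.0 110.7
80 69 -24.4 24.7 108.9
100 79 -29.1 30.3 106.7
120 86 -40.0 34.3 102.1
140 75 -31.2 31.2 97.8
160 53 -25.8 26.6 92.7
mid [ 547.14602983 -148.49351054]
```

View pics/crop.png

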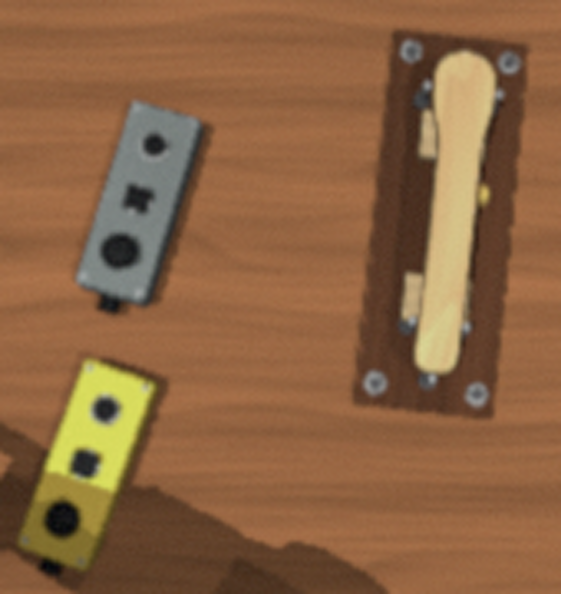

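The crop shows the mushroom head at (120,250), the square key at (140,198) and the small round key at (154,145) on the grey box. That matches the description, so I'll use the grey one. A yellow fitting sits beside the stem at crop (485,195). I'll check its height and start moving.

```bash
python3 - <<'E'
from h import *
m=dict(np.load("top0.npz")); C=cloud(m,m["d"]); hsv=cv2.cvtColor(m["p"],cv2.COLOR_BGR2HSV)
mid=np.array([547.1,-148.5]); a=np.array([np.cos(.1026),-np.sin(.1026)]); n=np.array([-a[1],a[0]])
P=C.reshape(-1,3); S=(P[:,:2]-mid)@a; T=(P[:,:2]-mid)@n
for lo in range(-60,90,10):
    for t0 in (-70,-60,-50,-40,-30,26,36,46,56,66):
        k=(abs(S-lo)<=6)&(abs(T-t0)<=6); print(f"{P[k,2].max():5.0f}" if k.any() else "  -  ",end=" ")
    print(lo)
y=C[185:212,342:352]; print(hsv[195:203,343:351,0]); print(C[195:203,343:351,2].round())
E
```

```text
28    23    23    23    20   116    41    24    24    26 -60
   24    24    21    25    25   113    22    22    21    23 -50
   24    23    23    25    20   104    22    22    23    23 -40
   22    22    23    25    19   112    23    21    21    22 -30
   20    24    22    21    17   112    22    18    21    22 -20
   27    25    20    21    21   106    21    20    25    22 -10
   24    22    22    23    12   114    19    22    21    23 0
   19    21    23    18   -     114    19    23    23    21 10
   22    29    21    44    44   104    24    21    30    30 20
   24    21    29    48    47   114    23    24    20    20 30
   21    22    21    21   -     115    21    21    24    19 40
   21    20    25    21    19   111    22    22    23    19 50
   22    20    21    32    36   105    35    22    23    22 60
   22    26    26    40    44   112    39    21    20    24 70
   24    21    20    39   107   110    40    21    21    21 80
[[20 18 16 16 14 10 11 11]
 [20 19 19 20 18 14 10 11]
 [21 19 20 22 21 17 11 11]
 [20 19 21 22 22 19 11 11]
 [20 20 22 23 22 19 12 10]
 [20 20 21 23 21 17 12 10]
 [19 19 19 21 18 13 10 11]
 [19 18 18 17 14 10 10 11]]
[[119. 112.  18.  18.  19.  21.  23.  12.]
 [111. 112.  15.  21.  21.  17.  16.  14.]
 [117. 111.  47.  48.  15.  21.  16.  20.]
 [110. 106.  44.  40.  45.  17.   7.  14.]
 [112.  45.  42.  37.  41.  14.  15.  19.]
 [111.  42.  44.  43.  29.  13.  22.  17.]
 [112.  25.  31.  30.  16.  13.  17.  21.]
 [114.  36.  36.  23.  17.  17.  19.  16.]]
```

{"api": "jog_arm", "payload": {
  "rows": [1.67,-1.9,0,0,0,0.0207,1,1.67,-1.9,0,0,0,0.0207,1,1.67,-1.9,0,0,0,0.0207,1,1.67,-1.9,0,0,0,0.0207,1,1.67,-1.9,0,0,0,0.0207,1,1.67,-1.9,0,0,0,0.0207,1,1.67,-1.9,0,0,0,0.0207,1,1.67,-1.9,0,0,0,0.0207,1,1.67,-1.9,0,0,0,0.0207,1,1.67,-1.9,0,0,0,0.0207,1,1.67,-1.9,0,0,0,0.0207,1,1.67,-1.9,0,0,0,0.0207,1,1.67,-1.9,0,0,0,0.0207,1,1.67,-1.9,0,0,0,0.0207,1,1.67,-1.9,0,0,0,0.0207,1,1.67,-1.9,0,0,0,0.0207,1,0,0,0,0,0,0,1,0,0,0,0,0,0,1]
}}

```text
clock: 1.6
eef_pos: [498.6, 194.4, 213.0]
eef_rot: [-3.141, -0.001, 3.037]
wrist_force: [-0.4, 0.9, 0.2]
finger_gap: 0.4
finger_force: 0.0
```

{"api": "jog_arm", "payload": {
  "rows": [0,0,-2,0,0,0,1,0,0,-2.5,0,0,0,1,0,0,-2.5,0,0,0,1,0,0,-2.3,0,0,0,1,0,0,-1.5,0,0,0,1,0,0,-0.5,0,0,0,1,0,0,-0.4,0,0,0,1,0,0,-0.4,0,0,0,1,0,0,-0.3,0,0,0,1,0,0,0,0,0,0,1,0,0,0,0,0,0,1]
}}

```text
clock: 2.52
eef_pos: [498.6, 195.4, 90.3]
eef_rot: [3.141, 0.001, 3.039]
wrist_force: [-3.2, 2.3, 3.6]
finger_gap: 0.6
finger_force: 2.1
```

{"api": "jog_arm", "payload": {
  "rows": [0,0,-0.1,0,0,0,1,0,0,-0.1,0,0,0,1,0,0,-0.1,0,0,0,1,0,0,0,0,0,0,1,0,0,0,0,0,0,1]
}}

```text
clock: 2.93
eef_pos: [498.9, 195.4, 88.6]
eef_rot: [3.14, 0.002, 3.039]
wrist_force: [-9.8, -0.5, 24.1]
finger_gap: 0.1
finger_force: 12.2
```

{"api": "jog_arm", "payload": {
  "rows": [0,0,0.5,0,0,0,1,0,0,1.5,0,0,0,1,0,0,2,0,0,0,1,0,0,2,0,0,0,1,1.4,-0.4,0,0,0,0,1,1.5,-0.4,0,0,0,0,1,1.5,-0.4,0,0,0,0,1,1.3,-0.4,0,0,0,0,1,0,0,0,0,0,0,1,0,0,0,0,0,0,1]
}}

```text
clock: 3.77
eef_pos: [555.3, 178.7, 146.0]
eef_rot: [-3.141, -0.0, 3.038]
wrist_force: [-0.5, 0.3, 0.3]
finger_gap: 0.6
finger_force: 0.0
```

{"api": "jog_arm", "payload": {
  "rows": [0,0,-1.5,0,0,0,1,0,0,-2,0,0,0,1,0,0,-1.6,0,0,0,1,0,0,-0.5,0,0,0,1,0,0,-0.3,0,0,0,1,0,0,-0.3,0,0,0,1,0,0,-0.2,0,0,0,1,0,0,-0.1,0,0,0,1,0,0,0,0,0,0,1,0,0,0,0,0,0,1]
}}

```text
clock: 4.6
eef_pos: [555.5, 179.3, 82.0]
eef_rot: [3.141, 0.001, 3.039]
wrist_force: [-1.5, 0.9, 3.1]
finger_gap: 0.5
finger_force: 1.3
```

{"api": "jog_arm", "payload": {
  "rows": [0,0,-0.2,0,0,0,1,0,0,-0.2,0,0,0,1,0,0,-0.1,0,0,0,1,0,0,0,0,0,0,1,0,0,0,0,0,0,1]
}}

```text
clock: 5.02
eef_pos: [555.8, 179.2, 78.0]
eef_rot: [3.141, 0.001, 3.039]
wrist_force: [-7.5, 0.1, 18.7]
finger_gap: 0.5
finger_force: 9.3
```

{"api": "jog_arm", "payload": {
  "rows": [0,0,1,0,0,0,1,0,0,3,0,0,0,1,0,0,3.5,0,0,0,1,0,0,3.5,0,0,0,1,0,0,2,0,0,0,1,0,0,0,0,0,0,0.5]
}}

```text
clock: 5.52
eef_pos: [556.9, 179.2, 211.3]
eef_rot: [3.139, 0.007, 3.039]
wrist_force: [-0.6, -0.6, 0.9]
finger_gap: 4.3
finger_force: 0.0
```

{"api": "jog_arm", "payload": {
  "rows": [0.02,-1.9,0,0,0,0,0,0.02,-2.2,0,0,0,0,0,0.02,-2.2,0,0,0,0,0,0.02,-2.2,0,0,0,0,0,0.02,-2.2,0,0,0,0,0,0.02,-2.2,0,0,0,0,0,0.02,-2.2,0,0,0,0,0,0.02,-2.2,0,0,0,0,0,0.02,-2.2,0,0,0,0,0,0.02,-2.2,0,0,0,0,0,0.02,-2.2,0,0,0,0,0,0.02,-2.2,0,0,0,0,0,0,-2.2,0,0,0,0,0,0,-2.2,0,0,0,0,0,0,-2.3,0,0,0,0,0,0,0,0,0,0,0,0,0,0,0,0,0,0,0]
}}

```text
clock: 6.93
eef_pos: [557.4, -149.7, 205.3]
eef_rot: [3.141, -0.001, 3.037]
wrist_force: [-0.1, -0.4, -0.0]
finger_gap: 94.1
finger_force: 0.0
```

```bash
python3 - <<'E'
from h import *
s=manip.read_state(); print(s["eef_pos"],s["eef_rot"],s["finger_gap"])
p,d,m=grab("wrist"); cv2.imwrite("pics/w1.png",p)
C=cloud(m,d); Z=C[...,2]; hsv=cv2.cvtColor(p,cv2.COLOR_BGR2HSV)
print(-np.array(m["R"]).T@np.array(m["t"]).ravel())
k=(Z>85)&(Z<122)&(hsv[...,2]>110)&(hsv[...,1]<160)
n,lab,st,c=cv2.connectedComponentsWithStats(k.astype(np.uint8)); i=1+np.argmax(st[1:,4]); A=C[lab==i]; print(st[i])
mid=np.array([547.1,-148.5]); a=np.array([np.cos(.1026),-np.sin(.1026)]); nn=np.array([-a[1],a[0]])
S=(A[:,:2]-mid)@a; T=(A[:,:2]-mid)@nn
for q in range(-170,180,20):
    j=abs(S-q)<5
    if j.sum()>10: print(q,j.sum(),np.percentile(T[j],[1,99]).round(1),np.median(A[j,2]).round(1))
print(S.min(),S.max())
E
```

```text
[ 557.38283686 -149.69711524  205.31948763] [ 3.14134815e+00 -1.43583873e-03  3.03718080e+00] 94.08478863293134
[ 483.54463758 -140.86419374  376.78277278]
[  239     6    77   311 15556]
-170 120 [-13.9  13.7] 92.1
-150 602 [-22.9  20.4] 96.6
-130 616 [-21.9  20.3] 101.2
-110 616 [-21.9  20.2] 105.0
-90 611 [-22.1  20.3] 108.3
-70 667 [-22.4  21.2] 111.0
-50 590 [-21.7  21.5] 112.9
-30 595 [-22.1  20.7] 114.3
-10 552 [-21.5  20.9] 114.9
10 525 [-22.   21.4] 114.9
30 474 [-21.6  20.8] 114.2
50 441 [-21.9  21.2] 113.0
70 421 [-22.8  21.8] 111.1
90 455 [-27.2  26.3] 108.5
110 443 [-30.6  29.1] 105.1
130 53 [-42.   40.2] 88.2
-169.60374095700928 129.99391237221695
```

View pics/w1.png

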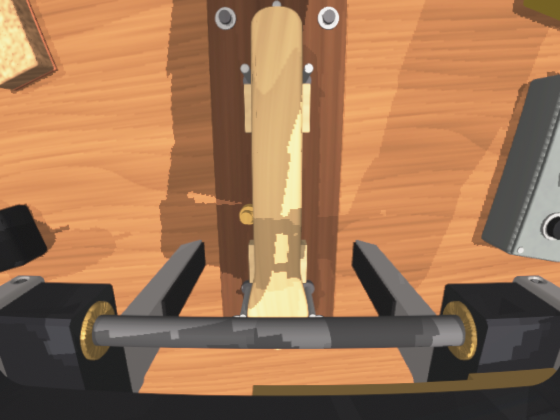

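The wrist view shows the stem centred between the open fingers: stem at columns 250–302, fingertips at 205 and 355. The narrow end is at (275,10), and the yellow fitting at (247,214) sits low. The measured axis agrees with the top view within 0.5 mm, so I'll descend and grip.

{"api": "jog_arm", "payload": {
  "rows": [0.06,0,-2,0,0,0,0,0,0,-2.5,0,0,0,0,0,0,-2.5,0,0,0,0,0,0,-2,0,0,0,0,0,0,-1.2,0,0,0,0,0,0,-1,0,0,0,0,0,0,0,0,0,0,0,0,0,0,0,0,0,0]
}}

```text
clock: 7.65
eef_pos: [558.7, -148.7, 94.9]
eef_rot: [-3.142, 0.0, 3.039]
wrist_force: [-0.0, 0.9, 0.4]
finger_gap: 93.8
finger_force: 0.0
```

{"api": "jog_arm", "payload": {
  "rows": [0,0,0,0,0,0,0.3,0,0,0,0,0,0,0.4,0,0,0,0,0,0,0.45,0,0,0,0,0,0,0.5,0,0,0,0,0,0,0.6,0,0,0,0,0,0,1,0,0,0,0,0,0,1,0,0,0,0,0,0,1,0,0,0,0,0,0,1],
  "newtons": 40
}}

```text
clock: 8.4
eef_pos: [558.5, -149.1, 94.5]
eef_rot: [-3.141, 0.0, 3.039]
wrist_force: [0.5, -2.4, 1.3]
finger_gap: 43.8
finger_force: 40.0
```

Gripped at 43.8 mm and 40 N. Next comes a gentle lift, first 30 mm and then the rest.

{"api": "jog_arm", "payload": {
  "rows": [0,0,0.2,0,0,0,1,0,0,0.4,0,0,0,1,0,0,0.6,0,0,0,1,0,0,0.6,0,0,0,1,0,0,0.6,0,0,0,1,0,0,0.6,0,0,0,1,0,0,0,0,0,0,1,0,0,0,0,0,0,1]
}}

```text
clock: 9.07
eef_pos: [558.5, -148.9, 124.9]
eef_rot: [-3.141, 0.001, 3.039]
wrist_force: [-0.3, 0.0, -3.5]
finger_gap: 43.5
finger_force: 40.0
```

{"api": "jog_arm", "payload": {
  "rows": [0,0,0.4,0,0,0,1,0,0,0.7,0,0,0,1,0,0,0.8,0,0,0,1,0,0,0.8,0,0,0,1,0,0,0.8,0,0,0,1,0,0,0.8,0,0,0,1,0,0,0.8,0,0,0,1,0,0,0.8,0,0,0,1,0,0,0.8,0,0,0,1,0,0,0.8,0,0,0,1,0,0,0.8,0,0,0,1,0,0,0.5,0,0,0,1,0,0,0.2,0,0,0,1,0,0,0,0,0,0,1,0,0,0,0,0,0,1,0,0,0,0,0,0,1,0,0,0,0,0,0,1,0,0,0,0,0,0,1]
}}

```text
clock: 10.57
eef_pos: [558.3, -148.9, 214.1]
eef_rot: [3.141, -0.001, 3.039]
wrist_force: [0.0, 0.2, -3.4]
finger_gap: 44.1
finger_force: 40.0
```

```bash
python3 - <<'E'
from h import *
p,d,m=grab("wrist"); C=cloud(m,d); Z=C[...,2]; hsv=cv2.cvtColor(p,cv2.COLOR_BGR2HSV)
k=(Z>180)&(Z<250)&(hsv[...,2]>100)&(hsv[...,1]<160)
n,lab,st,c=cv2.connectedComponentsWithStats(k.astype(np.uint8)); i=1+np.argmax(st[1:,4]); A=C[lab==i]; print(st[i])
mid=np.array([547.1,-148.5]); a=np.array([np.cos(.1026),-np.sin(.1026)]); nn=np.array([-a[1],a[0]])
S=(A[:,:2]-mid)@a; T=(A[:,:2]-mid)@nn
for q in range(-170,180,20):
    j=abs(S-q)<5
    if j.sum()>10: print(q,j.sum(),np.percentile(T[j],[1,99]).round(1),np.median(A[j,2]).round(1))
print(S.min(),S.max())
p,_,_=grab("scene"); cv2.imwrite("pics/s2.png",p)
print(manip.read_state())
E
```

```text
[  210     0   137   317 27694]
-130 299 [-20.   22.7] 221.6
-110 1847 [-19.9  22.9] 224.7
-90 1858 [-19.9  22.6] 228.0
-70 1817 [-19.6  22.6] 230.6
-50 1716 [-19.6  23.2] 232.5
-30 1604 [-19.5  23.2] 233.9
-10 1454 [-19.5  23.1] 234.5
10 1306 [-19.5  22.9] 234.6
30 1116 [-19.5  22.7] 233.8
-127.34946706694558 40.72216592204042
{'clock': 10.6667, 'joints': array([-3.24055460e-01,  3.61712676e-01,  1.43723831e+00, -1.60886063e-05,
        1.34296494e+00, -1.79222879e+00]), 'qd': array([-0.00133121, -0.00242541,  0.00015772,  0.00088062,  0.00049563,
        0.00042668]), 'effort': array([-6.53124498e-04, -5.85839403e+01, -3.67400837e+01, -3.13709280e-02,
        6.89685415e-02, -1.43106058e-05]), 'eef_pos': array([ 558.31943329, -148.93222743,  214.2601139 ]), 'eef_rot': array([ 3.14153695e+00, -3.18813114e-04,  3.03897330e+00]), 'wrist_force': array([ 0.38785029, -0.49773534, -3.07597468]), 'moment': array([0.02129404, 0.02360606, 0.04432103]), 'finger_force': 39.99657332897186, 'finger_gap': 43.42965302640896}
```

View pics/s2.png

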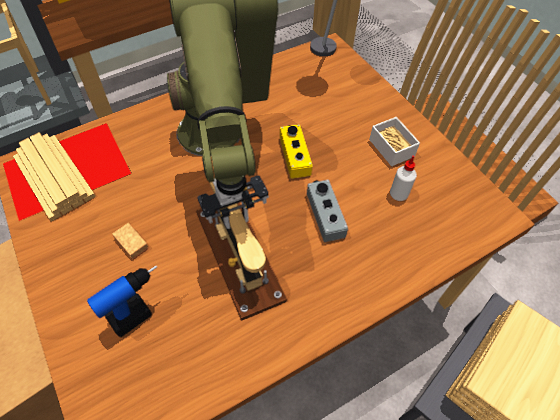

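The armrest is held above the jig at about (240,240), level to within about 0.2 degrees. The profile is the same as before, only 119.7 mm higher. It is steady, and the bystanders are where they were, so I'm handing in.

```bash
python3 -c "
from cell import manip
print(manip.sign_off())"
```

```text
the job is handed in; nothing more can be done
None
```

I pressed the stop key and then the vent key fully down, letting each up, then handed the job in with the armrest gripped at its balance point and held level and steady about 120 mm above where it lay on the jig; no verdict was returned.

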